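# Bolt the lid of the imaging dark box

## Task

Lock the lid of the white dark box: hold its spring safety catch (the long dark press bar) down with one fingertip while the other fingertip pushes the bolt by its upright tab until it is fully home in the keeper. Keep the catch down until the bolt is home, then let go so that the catch springs back up and locks it. Only touch, press and push: do not pinch or ram the bolt, and leave the jar, slide box, bottle and tube rack where they stand.

Things in the scene. Friction and masses are not known exactly. Their poses are not given: they have to be found in the camera images.
- case: White imaging dark box fixed to the bench, 240 mm (x) by 320 mm (y), flat deck 90 mm above the bench. Origin: centre of the underside; z up. On the deck the bolt runs along the case's y at case x = -25 mm; the press bar lies parallel at case x = +25 mm. Behind the tab (-y side) nothing on the bolt line stands over 10 mm above the deck
- bolt: Steel flat bolt; slides only along case +y, 30 mm in all, friction about 1.5 N, stays where left. Origin at deck level under the centre of its tab, axes as the case's; in the case's frame its y is -25 to -22 mm at the start, +5 mm at the fully-home stop. Its bar is 16 mm wide, top 10 mm above the deck, from 10 mm behind to 101 mm in front of the tab
- tab_top (a point): Centre of the top edge of the bolt's upright tab, 48 mm above the deck; moves with the bolt. The tab is a plate 26 mm wide (case x) and 8 mm thick (case y), to be pushed on its -y face. A lug on the bolt, 25 mm in front of the tab, meets the catch's tooth at bolt y = -21 mm unless the catch is down; past bolt y = +1 mm it lets the tooth rise behind it
- keeper (a point): Centre of the top of the fixed steel keeper, 17 mm above the deck, that the bolt's end enters; at case x = -25, y = +99 mm, 26 mm long (y). Two straps over the bolt stand between it and the tab, at case y 42 to 72 mm, 14 mm high
- catch (a joint): Spring safety catch: how far the press bar is pushed down, 0 = up (locking), 0.010 m = on its stop. The bolt is free from 0.007 m on; hold it at 0.008 m or more while the bolt travels. The spring takes 2.8 N to start, 6.3 N at the stop. Let go, it returns to 0, unless the bolt is only part way: then its tooth stays caught under the lug at about 0.007 m
- bar_top (a point): Centre of the top face of the catch's press bar (dark steel, 24 mm wide in case x, 92 mm long in case y), at case x = +25, y = -24 mm; 28 mm above the deck when up, 18 mm when fully down; moves with the bar. Long enough for a fingertip to slide along it as the hand moves with the bolt
- slide_box: Bystander: loose green microscope slide box, 30 x 78 x 22 mm, lying on the deck; origin at the centre of its underside
- jar: Bystander: small loose amber jar, 28 mm wide, 36 mm high, standing on the deck; origin at the centre of its underside
- reagent: Bystander: white bottle with a blue cap, 56 mm wide, 110 mm high, standing on the bench on the case's +y side; origin at the centre of its underside
- tube_rack: Bystander: blue rack with six capped tubes, 70 x 130 mm, 97 mm high, standing on the bench on the case's -y side; origin at the centre of its underside

How it is judged (in metres and radians):
On the way, in this order (a step that is already met when the one before it is completed fails the run):
1. the catch is held down while the bolt is still unlocked (value of joint catch above 0.0075 m and y of bolt in the frame of case below -0.019 m), for 0.2 s.
2. the bolt is home with the catch still held down (value of joint catch above 0.0075 m and y of bolt in the frame of case above 0.002 m), for 0.1 s.
At the end, for the whole second after the job is handed in: The bolt is home (within 3 mm of its stop), at rest, and the catch has sprung up again (within 2 mm of fully up) behind its lug (y of bolt in the frame of case above 0.002 m and value of joint catch below 0.002 m and linear speed of bolt below 0.005 m/s); the robot touches nothing.
It fails at once if the bolt is pinched or rammed (more than 60 N from the fingers) (contact force between the fingers and bolt above 60 N).
It fails at once if a bystander is lifted, carried or pushed more than 15 mm (distance of any of slide_box, jar, reagent, tube_rack from where it was at the start of the episode above 0.015 m).
It fails at once if a bystander is tipped (angle between any of slide_box, jar, reagent, tube_rack's own z axis and vertical above 0.4 rad).
It also fails if it takes over 38 s, if anything falls off the work surface, if the arm or the gripper's body presses on something with over 40 N, if the wrist force passes 120 N, or if a joint passes its speed limit or range.

## Robot

A 7-joint arm with a two-finger parallel gripper is mounted at the origin on the work surface. World frame = base frame: x ahead of the robot, y to its left, z up, the work surface at z = 0. Lengths are in m, angles in degrees, forces in N, time in s.
With the tool pointing down it reaches from about 0.425 to 0.875 m from the base axis. Payload 8.4 kg.
Tool frame: the origin (TCP) lies on the mounting face of the last link; the fingertips stand 173 mm ahead of it and the grasp point (between the pads) lies 155 mm ahead of it; z points along the fingers, y is the line along which they close (so a half turn about z gives the same grasp; the last joint's range is limited). The gripper opens to 85 mm and grips with 20 to 120 N. Pads are 22 mm wide; open, the fingers measure 114 mm over their backs; the gripper's body (76 mm by 85 mm) begins 54 mm behind the grasp point. The pads swing forward as they close: fully open they stand 13 mm farther back than shut.
Start: joints at [61.868, 19.091, 2.286, 83.961, -0.768, 76.965, -3.352], TCP at [0.248, -0.601, 0.405] pointing down, gripper open.
Joint ranges: [-147.57, 147.57], [-21.85, 119.76], [-74.77, 79.35], [14.55, 137.4], [-85.83, 265.84], [4.83, 119.75], [-152.11, 152.11]. Speed limits (degrees/s): [127.2, 127.2, 159.86, 159.86, 180, 180, 180].

## Interface

Orientations are given as a 3x3 rotation matrix whose columns are the frame's x, y, z axes.
In Python, from workcell import bot gives the robot as it stands.
- The arm moves only by the tool arm_command, never from a script. Its argument "increments" is a list of rows, each an object of numbers: "tx", "ty", "tz": the shift along the tool's x, y, z in cm; "spin": the turn about the tool's z in rad; "grip": the closure, from 0 (fully open) to 1 (shut). A call has 1 to 12 rows; each row is the pose to reach, as a shift and turn from the pose commanded when the call began, along the tool's axes at that moment; what a row does not reach only later rows make up. A row lasts 1/10 s, in which the tool goes at most 50 mm and 8.59 degrees, less where a joint would pass 70% of its speed; a pose out of reach is approached as far as the arm can. A call with a gripper value outside its range is refused whole. The fingers move at their own pace and stop on an object; "newtons" is the grip in N (left out, the last holds). Time passes only in rows, so rows that repeat a pose let the fingers close. It gives the time, the measured TCP pose, the force, the opening and the grip force at its end, in the units of the state.
- bot.state(): the state, without advancing time (a new reading comes with each control period).
- bot.read_camera(name): name is "side" or "top" or "wrist"; returns (picture, depth): 384x512x3 uint8, red, green, blue; 384x512 float32, m along the optical axis (not along the pixel's ray), 0 where there is no reading.
- bot.camera_model(name): a dict with "mtx" (3x3 intrinsics, pixels), "eye" and "rotation" of the camera in the world. Camera axes: x right, y up, looking along -z (the intrinsics and any distortion apply to the point x, -y, -z); pixel columns grow to the right and rows downward; lengths in m; the calibration is good to about 2 mm. A picture is of the moment at which its call begins: read the wrist's pose just before it. camera_model takes no time and is no camera call; for the wrist camera it gives the pose at the moment of the call.
- bot.job_done(): hands the job in; it is judged then, once.
The state is a dict: "time": time; "qpos": joint angles; "joint_velocities": joint speeds; "joint_efforts": joint torques, N m; "ee_pos": TCP position; "tool_rot": TCP orientation; "wrist_force": force on the tool from outside, world axes, zero at the start; "moment": the same for the moment, N m; "gripper_width": opening from 0.0 (shut) to 1.0 (fully open); "grasp_force": force on a finger pad.
Only numpy, scipy, OpenCV 4.12 (cv2) and the standard library are available. Lean on these libraries where they do the work, as an engineer would, in place of code of your own. Each camera call takes 0.05 s, during which the arm holds its last target. There are 200 camera calls.

## Working session

There is one attempt and no reset: what is moved stays moved. The work goes in short steps, Python scripts to look and compute and a tool call to move; the robot and the scene stay as the last step left them, time stands still between calls to the robot, and variables do not carry over. Pictures are saved under pics/ and viewed, at most 10 in all, crops included, and the job is handed in when it is done.

Besides the shell and the picture viewer there is one more tool, called after "Call:" as a command line: name --argument value ..., lists and objects as JSON in quotes. arm_command: Moves the arm, as the interface text tells. Its arguments: {"type":"object","properties":{"increments":{"type":"array"},"newtons":{"type":"number"}},"required":["increments"]}

```bash
mkdir -p pics; ls
python3 - <<'E'
from workcell import bot
import cv2,numpy as np
s=bot.state();print(s)
for n in("top","side"):
    im,d=bot.read_camera(n);m=bot.camera_model(n);print(n,m)
    cv2.imwrite(f"pics/{n}0.png",im[:,:,::-1]);np.savez(f"{n}0.npz",im=im,d=d,**{k:m[k] for k in("mtx","eye","rotation")})
E
```

```text
pics
{'time': 0.0, 'qpos': array([61.8681473 , 19.13143156,  2.28494281, 84.0113683 , -0.76727565,
       76.96612217, -3.35132619]), 'joint_velocities': array([-0.10786252, -0.01170409, -0.01432292, -0.08730534, -0.02693993,
       -0.00320303,  0.0845848 ]), 'joint_efforts': array([-4.91690435e-05, -6.58564711e+01,  1.36515353e+00, -4.05555475e+01,
        1.67070609e-02,  1.28714784e-02,  1.09633602e-04]), 'ee_pos': array([ 0.248118  , -0.60058648,  0.40382217]), 'tool_rot': array([[ 9.24230516e-01,  3.81834275e-01, -7.34451251e-04],
       [ 3.81834962e-01, -9.24229369e-01,  1.46089428e-03],
       [-1.20981908e-04, -1.63064224e-03, -9.99998663e-01]]), 'wrist_force': array([ 0.28601366,  0.88667795, -0.06985585]), 'moment': array([ 0.05193693, -0.01912169, -0.01431995]), 'grasp_force': 0.0, 'gripper_width': 0.9995488169365211}
top {'mtx': array([[383.15634189,   0.        , 255.9169859 ],
       [  0.        , 383.15634189, 193.56797769],
       [  0.        ,   0.        ,   1.        ]]), 'eye': array([0.38103298, 0.0277265 , 1.07291974]), 'rotation': array([[ 0.00217775,  0.9877003 , -0.15634375],
       [-0.99977874, -0.00112052, -0.02100505],
       [-0.02092188,  0.1563549 ,  0.98747933]])}
side {'mtx': array([[370.30723454,   0.        , 257.5952052 ],
       [  0.        , 370.30723454, 191.95042597],
       [  0.        ,   0.        ,   1.        ]]), 'eye': array([ 0.41384411, -0.67507308,  0.73377658]), 'rotation': array([[ 0.98086208,  0.11753095, -0.15522906],
       [-0.1942012 ,  0.64780835, -0.73663439],
       [ 0.01398135,  0.75268241,  0.6582353 ]])}
```

View pics/top0.png

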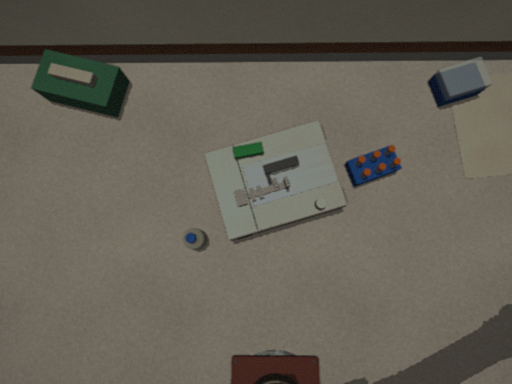

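View pics/side0.png

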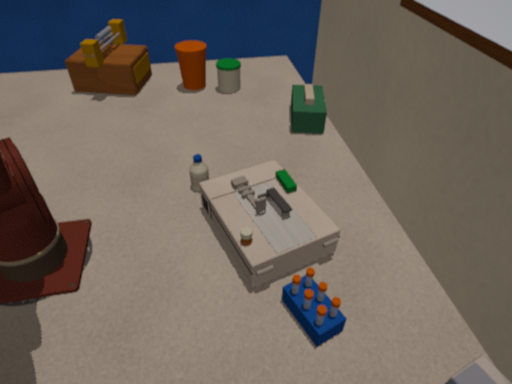

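Top view: case corners are at about (206,153), (320,122), (345,207) and (231,239). The press bar is at (281,166), tab (287,183), keeper (241,198), slide box (248,150), jar (320,204), bottle (194,239) and rack (373,165). The side view agrees.

```bash
cat > h.py <<'E'
import numpy as np,cv2
def cloud(d,m):
    "world xyz per pixel"
    K=m["mtx"];v,u=np.indices(d.shape)
    c=np.stack([(u-K[0,2])/K[0,0]*d,-(v-K[1,2])/K[1,1]*d,-d],-1)
    return c@np.array(m["rotation"]).T+m["eye"]
E
python3 - <<'E'
from h import *
for n in("top","side"):
    m=np.load(n+"0.npz");P=cloud(m["d"],m);z=P[...,2];
    near=(abs(P[...,0]-.45)<.3)&(abs(P[...,1])<.3)&(m["d"]>0)
    print(n,"bench z",np.median(z[near&(abs(z)<.03)]))
    k=near&(abs(z-.09)<.012);print("deck z",np.median(z[k]))
    lab,L=cv2.connectedComponents(k.astype(np.uint8))[:2]
    c=np.argmax(np.bincount(L.ravel())[1:])+1
    q=P[L==c][:,:2].astype(np.float32);print(cv2.minAreaRect(q*1000),len(q))
    if n=="top":
        for name,(u,v) in dict(bar=(281,166),tab=(287,183),keep=(241,198),box=(248,150),jar=(320,204),bot=(192,239),rack=(373,165)).items(): print(name,P[v,u].round(3))
E
```

```text
top bench z 0.0012733777634991172
deck z 0.09178725619667549
((578.2758178710938, 2.166595458984375), (241.65484619140625, 320.9102783203125), 16.58709144592285) 9723
bar [ 0.603 -0.016  0.121]
tab [ 0.555 -0.029  0.138]
keep [0.522 0.086 0.112]
box [0.646 0.069 0.115]
jar [ 0.504 -0.111  0.129]
bot [0.418 0.208 0.112]
rack [ 0.62  -0.268  0.053]
side bench z -0.0017285757289547954
deck z 0.08842885908812148
((574.6397094726562, -0.0897369384765625), (242.13787841796875, 323.83160400390625), 16.990665435791016) 7496
```

Call:
arm_command --increments '[{"tx": 4,"ty": -3,"spin": -0.12,"grip": 0.56},{"tx": 8,"ty": -6,"spin": -0.24,"grip": 0.56},{"tx": 12,"ty": -9,"spin": -0.36,"grip": 0.56},{"tx": 16,"ty": -12,"spin": -0.48,"grip": 0.56},{"tx": 20,"ty": -15,"spin": -0.6,"grip": 0.56},{"tx": 24,"ty": -17.6,"spin": -0.72,"grip": 0.56},{"tx": 28,"ty": -20.5,"spin": -0.84,"grip": 0.56},{"tx": 32,"ty": -23.5,"spin": -0.96,"grip": 0.56},{"tx": 36,"ty": -26.4,"spin": -1.08,"grip": 0.56},{"tx": 40,"ty": -29.3,"spin": -1.2,"grip": 0.56},{"tx": 44,"ty": -32.3,"spin": -1.32,"grip": 0.56},{"tx": 48,"ty": -35.2,"spin": -1.47,"grip": 0.56}]'

```text
validation failed for argument at $.in...
```

Call:
arm_command --increments '[{"tx": 4,"ty": -3,"tz": 0,"spin": -0.12,"grip": 0.56},{"tx": 8,"ty": -6,"tz": 0,"spin": -0.24,"grip": 0.56},{"tx": 12,"ty": -9,"tz": 0,"spin": -0.36,"grip": 0.56},{"tx": 16,"ty": -12,"tz": 0,"spin": -0.48,"grip": 0.56},{"tx": 20,"ty": -15,"tz": 0,"spin": -0.6,"grip": 0.56},{"tx": 24,"ty": -17.6,"tz": 0,"spin": -0.72,"grip": 0.56},{"tx": 28,"ty": -20.5,"tz": 0,"spin": -0.84,"grip": 0.56},{"tx": 32,"ty": -23.5,"tz": 0,"spin": -0.96,"grip": 0.56},{"tx": 36,"ty": -26.4,"tz": 0,"spin": -1.08,"grip": 0.56},{"tx": 40,"ty": -29.3,"tz": 0,"spin": -1.2,"grip": 0.56},{"tx": 44,"ty": -32.3,"tz": 0,"spin": -1.32,"grip": 0.56},{"tx": 48,"ty": -35.2,"tz": 0,"spin": -1.47,"grip": 0.56}]'

```text
time: 1.3
ee_pos: [0.5579, -0.0902, 0.4047]
tool_rot: [[-0.292, 0.957, -0.0], [0.957, 0.292, -0.0], [-0.0, -0.0, -1.0]]
wrist_force: [-0.1, -0.2, 0.4]
gripper_width: 0.443
grasp_force: 0.0
```

Run:
```python
from workcell import bot
from h import *
m=bot.camera_model("wrist");im,d=bot.read_camera("wrist");print(m,bot.state()["ee_pos"])
np.savez("w1.npz",im=im,d=d,**{k:m[k] for k in("mtx","eye","rotation")})
cv2.imwrite("pics/w1.png",cv2.convertScaleAbs(im[:,:,::-1],alpha=1.5))
```

```text
{'mtx': array([[311.0211777 ,   0.        , 256.20088767],
       [  0.        , 311.0211777 , 194.21219148],
       [  0.        ,   0.        ,   1.        ]]), 'eye': array([ 0.53530201, -0.01701547,  0.37388491]), 'rotation': array([[ 9.56632590e-01, -2.77941150e-01, -8.71940694e-02],
       [ 2.91297251e-01,  9.12772892e-01,  2.86341682e-01],
       [ 2.24656034e-06, -2.99323177e-01,  9.54151789e-01]])} [ 0.56077698 -0.08168492  0.40469382]
```

View pics/w1.png

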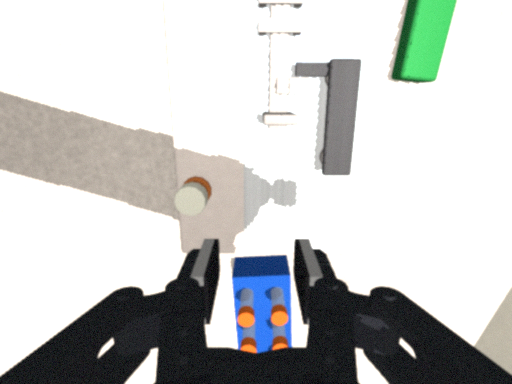

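The wrist view shows the bar from (345,60) to (338,174), the tab top at (280,119) and straps at (280,27). The jar is at (192,198), the slide box at (428,40), and the fingertips at (210,245) and (305,245). I'll measure from a settled frame.

```bash
cat > meas.py <<'E'
from workcell import bot
from h import *
s=bot.state();m=bot.camera_model("wrist");im,d=bot.read_camera("wrist");s2=bot.state()
print("ee",s["ee_pos"].round(4),s2["ee_pos"].round(4),"rot",s["tool_rot"].round(4).tolist(),"F",s["wrist_force"].round(2),"w",s["gripper_width"])
np.savez("w2.npz",im=im,d=d,**{k:m[k] for k in("mtx","eye","rotation")})
P=cloud(d,m);T=(P-s["ee_pos"])@s["tool_rot"]*1000  # tool frame mm
z=P[...,2];g=im.mean(2);print("deck z",np.median(z[(abs(z-.09)<.01)&(d>0)]).round(4))
def rect(k,n):
    L=cv2.connectedComponentsWithStats(k.astype(np.uint8))
    for i in range(1,L[0]):
        if L[2][i,4]>25:
            q=T[L[1]==i];print(n,"pix",L[3][i].round(),"tool min",np.percentile(q,3,axis=0).round(1),"max",np.percentile(q,97,axis=0).round(1),cv2.minAreaRect(q[:,:2].astype(np.float32))[2])
near=d>0.13
rect(near&(z>.112)&(z<.127)&(g<70),"bar")
rect(near&(z>.131)&(z<.150),"tab")
rect((d>0)&(d<.2)&(T[...,2]>145),"finger")
E
python3 meas.py
```

```text
ee [ 0.5608 -0.0817  0.4047] [ 0.5595 -0.0847  0.4046] rot [[-0.3102, 0.9507, 0.0021], [0.9507, 0.3101, 0.0045], [0.0037, 0.0034, -1.0]] F [-0.1   7.19 -0.46] w 0.43533870006319897
deck z 0.0905
bar pix [319. 128.] tool min [ 10.5  50.  286.7] max [ 90.4  52.5 291.9] 1.036110520362854
tab pix [274. 131.] tool min [ 48.3   1.1 265.7] max [ 55.7  25.1 269.7] 1.0647302865982056
finger pix [205. 261.] tool min [ -8.7 -31.9 145.6] max [ 11.4 -18.9 168.5] 89.96163940429688
finger pix [308. 261.] tool min [ -8.6  18.5 145.5] max [ 11.5  31.4 168.4] 89.85831451416016
```

Call:
arm_command --increments '[{"tx": 0,"ty": 0,"tz": 0,"spin": 0,"grip": 0.56},{"tx": 0,"ty": 0,"tz": 0,"spin": 0,"grip": 0.56},{"tx": 0,"ty": 0,"tz": 0,"spin": 0,"grip": 0.56},{"tx": 0,"ty": 0,"tz": 0,"spin": 0,"grip": 0.56},{"tx": 0,"ty": 0,"tz": 0,"spin": 0,"grip": 0.56},{"tx": 0,"ty": 0,"tz": 0,"spin": 0,"grip": 0.56}]'

```text
time: 2.0
ee_pos: [0.5573, -0.0925, 0.4048]
tool_rot: [[-0.286, 0.958, 0.0], [0.958, 0.286, -0.0], [-0.0, 0.0, -1.0]]
wrist_force: [-0.2, -0.0, 0.5]
gripper_width: 0.44
grasp_force: 0.0
```

```bash
sed -i 's/(g<70),"bar"/(g<130)\&(T[...,1]>10),"bar"/' meas.py; python3 meas.py
python3 - <<'E'
from h import *
m=np.load("w2.npz");print("brightness",m["im"][128,310:360:5].mean(1))
P=cloud(m["d"],m);print(P[128,310:360:5].round(4)[:,2])
E
```

```text
ee [ 0.5573 -0.0925  0.4048] [ 0.5573 -0.0924  0.4048] rot [[-0.2861, 0.9582, 0.0001], [0.9582, 0.2861, -0.0001], [-0.0001, 0.0001, -1.0]] F [-0.16 -0.05  0.48] w 0.4397533035207336
deck z 0.0905
bar pix [430.  36.] tool min [ 95.  118.9 291.1] max [143.6 143.8 292.8] 5.352660179138184
bar pix [342. 112.] tool min [ 19.4  57.1 285.4] max [103.9  78.9 289.3] 0.030217930674552917
tab pix [282. 117.] tool min [ 58.6   6.9 265.6] max [ 66.4  30.6 271.9] 89.98297119140625
finger pix [206. 261.] tool min [ -8.9 -31.8 145.5] max [ 11.4 -18.9 168.4] 89.66148376464844
finger pix [307. 261.] tool min [ -8.8  18.5 145.7] max [ 11.4  31.5 168.2] 36.09538650512695
brightness [227.33333333 227.         130.33333333 108.          88.66666667
  83.33333333  89.33333333  88.33333333  86.         127.33333333]
[0.0919 0.0904 0.0904 0.0895 0.1185 0.1179 0.1181 0.1175 0.1175 0.118 ]
```

Call:
arm_command --increments '[{"tx": 1,"ty": 1.1,"tz": 1,"spin": 0,"grip": 0.56},{"tx": 2,"ty": 2.2,"tz": 2,"spin": 0,"grip": 0.56},{"tx": 3,"ty": 3.3,"tz": 3.5,"spin": 0,"grip": 0.56},{"tx": 4.1,"ty": 4.35,"tz": 5,"spin": 0,"grip": 0.56},{"tx": 4.1,"ty": 4.35,"tz": 7,"spin": 0,"grip": 0.56},{"tx": 4.1,"ty": 4.35,"tz": 9,"spin": 0,"grip": 0.56},{"tx": 4.1,"ty": 4.35,"tz": 10,"spin": 0,"grip": 0.56},{"tx": 4.1,"ty": 4.35,"tz": 10.7,"spin": 0,"grip": 0.56},{"tx": 4.1,"ty": 4.35,"tz": 11,"spin": 0,"grip": 0.56},{"tx": 4.1,"ty": 4.35,"tz": 11,"spin": 0,"grip": 0.56},{"tx": 4.1,"ty": 4.35,"tz": 11,"spin": 0,"grip": 0.56},{"tx": 4.1,"ty": 4.35,"tz": 11,"spin": 0,"grip": 0.56}]'

```text
time: 3.25
ee_pos: [0.5875, -0.0404, 0.2955]
tool_rot: [[-0.287, 0.958, 0.001], [0.958, 0.287, -0.0], [-0.0, 0.001, -1.0]]
wrist_force: [-0.1, -0.6, 1.0]
gripper_width: 0.44
grasp_force: 0.0
```

```bash
python3 meas.py
python3 - <<'E'
from h import *
m=np.load("w2.npz");cv2.imwrite("pics/w2.png",cv2.convertScaleAbs(m["im"][:,:,::-1],alpha=1.3))
E
```

```text
ee [ 0.5875 -0.0404  0.2955] [ 0.5875 -0.0404  0.2954] rot [[-0.2868, 0.958, 0.0011], [0.958, 0.2868, -0.0002], [-0.0005, 0.001, -1.0]] F [-0.14 -0.57  1.03] w 0.4403297375441256
deck z 0.0904
bar pix [450.  71.] tool min [ 54.6  75.3 182. ] max [114.7 101.1 183.5] 5.749154090881348
bar pix [305. 190.] tool min [-16.5  13.1 176.2] max [ 64.2  35.3 179.3] 89.9605712890625
tab pix [201. 225.] tool min [ 17.8 -36.8 156.5] max [ 25.5 -12.7 163.6] 0.021069737151265144
tab pix [204. 262.] tool min [ -8.6 -32.  146.3] max [ 11.4 -18.8 163.7] 51.938411712646484
tab pix [309. 262.] tool min [ -8.8  18.5 146.2] max [ 11.4  31.6 164. ] 37.120182037353516
finger pix [255. 134.] tool min [ -29.1 -111.   169.5] max [118.  103.3 206.3] 89.38634490966797
```

View pics/w2.png

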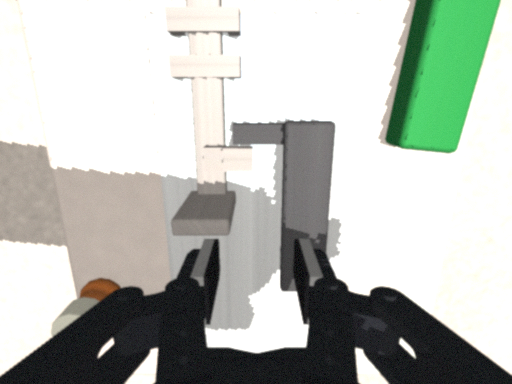

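The wrist view shows the right finger (309,262) over the bar (305,190). The left finger (204,262) is behind the tab (204,213), with a gap of about 6 mm. Next I'll press down.

Call:
arm_command --increments '[{"tx": 0,"ty": 0,"tz": 0.3,"spin": 0,"grip": 0.56},{"tx": 0,"ty": 0,"tz": 0.6,"spin": 0,"grip": 0.56},{"tx": 0,"ty": 0,"tz": 0.9,"spin": 0,"grip": 0.56},{"tx": 0,"ty": 0,"tz": 1.1,"spin": 0,"grip": 0.56},{"tx": 0,"ty": 0,"tz": 1.3,"spin": 0,"grip": 0.56},{"tx": 0,"ty": 0,"tz": 1.4,"spin": 0,"grip": 0.56},{"tx": 0,"ty": 0,"tz": 1.4,"spin": 0,"grip": 0.56},{"tx": 0,"ty": 0,"tz": 1.4,"spin": 0,"grip": 0.56},{"tx": 0,"ty": 0,"tz": 1.4,"spin": 0,"grip": 0.56}]'

```text
time: 4.2
ee_pos: [0.5875, -0.0404, 0.2811]
tool_rot: [[-0.287, 0.958, 0.001], [0.958, 0.287, -0.0], [-0.0, 0.001, -1.0]]
wrist_force: [-0.6, -0.7, 4.5]
gripper_width: 0.443
grasp_force: 2.8
```

Call:
arm_command --increments '[{"tx": 0,"ty": 0,"tz": 0.2,"spin": 0,"grip": 0.56},{"tx": 0,"ty": 0,"tz": 0.4,"spin": 0,"grip": 0.56},{"tx": 0,"ty": 0,"tz": 0.5,"spin": 0,"grip": 0.56},{"tx": 0,"ty": 0,"tz": 0.5,"spin": 0,"grip": 0.56},{"tx": 0,"ty": 0,"tz": 0.5,"spin": 0,"grip": 0.56}]'

```text
time: 4.7
ee_pos: [0.5877, -0.0401, 0.2795]
tool_rot: [[-0.287, 0.958, 0.003], [0.958, 0.287, -0.001], [-0.002, 0.002, -1.0]]
wrist_force: [-14.4, -0.6, 34.2]
gripper_width: 0.443
grasp_force: 17.4
```

```bash
python3 meas.py
```

```text
ee [ 0.5877 -0.0401  0.2795] [ 0.5877 -0.0401  0.2795] rot [[-0.2869, 0.958, 0.0026], [0.958, 0.2869, -0.0013], [-0.002, 0.0021, -1.0]] F [-14.37  -0.56  34.22] w 0.44260220339643985
deck z 0.0904
bar pix [456. 125.] tool min [ 53.3  73.2 166.2] max [ 75.6  97.7 167.5] 5.8290581703186035
bar pix [306. 256.] tool min [ -9.   18.5 152.9] max [ 11.4  31.5 166.7] 0.44936078786849976
tab pix [211. 282.] tool min [-10.3 -23.5 140.9] max [ 11.1 -18.9 148.3] 76.58943939208984
tab pix [303. 280.] tool min [-10.4  18.4 141.3] max [ 11.4  24.2 148.3] 0.6660543084144592
tab pix [187. 269.] tool min [  6.5 -32.3 145.3] max [  7.4 -27.4 148.2] 88.81623840332031
tab pix [327. 269.] tool min [  6.5  27.  145.3] max [  7.4  31.9 148.4] 1.552708625793457
finger pix [255. 146.] tool min [ -44.8 -111.3  166.6] max [113.4 103.5 190.3] 89.94445037841797
finger pix [106. 347.] tool min [ -81.6 -100.8  188.3] max [-69.  -90.3 190.3] 43.24336624145508
finger pix [407. 347.] tool min [-81.5  90.2 188.7] max [-69.4 100.4 190.5] 47.594566345214844
finger pix [152. 356.] tool min [-85.9 -71.5 188.7] max [-75.9 -63.5 190. ] 31.528717041015625
finger pix [360. 355.] tool min [-85.7  63.1 188.7] max [-75.4  69.7 190.5] 77.8459701538086
```

Run:
```python
from h import *
from workcell import bot
m=np.load("w2.npz");P=cloud(m["d"],m);s=bot.state();T=(P-s["ee_pos"])@s["tool_rot"]*1000
k=(T[...,0]>20)&(T[...,0]<50)&(T[...,1]>15)&(T[...,1]<33)&(m["d"]>0)
print("bar z front",np.percentile(P[k][:,2],[10,50,90]),np.polyfit(T[k][:,0],P[k][:,2],1))
print("moment",s["moment"]@s["tool_rot"],"F tool",s["wrist_force"]@s["tool_rot"])
cv2.imwrite("pics/w3.png",cv2.convertScaleAbs(m["im"][:,:,::-1],alpha=1.3))
```

```text
bar z front [0.10714385 0.10789481 0.1086866 ] [-2.04905856e-06  1.07978336e-01]
moment [ 2.310962    0.77691929 -0.07211196] F tool [  3.00085548 -13.49912066 -34.61884991]
```

View pics/w3.png

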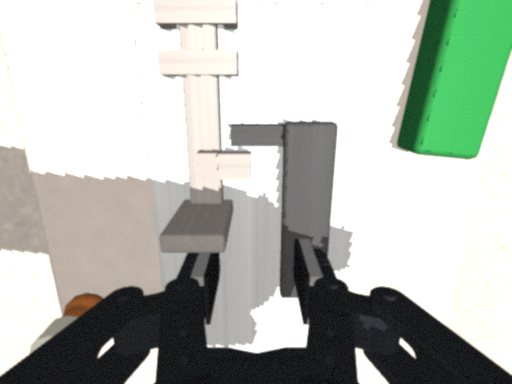

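The image shows the bar's top at z = 0.108, so the catch is on its stop. The bolt has not moved. I'll ease the press and push.

Call:
arm_command --increments '[{"tx": 0,"ty": 0,"tz": -0.1,"spin": 0,"grip": 0.56},{"tx": 0.1,"ty": 0,"tz": -0.2,"spin": 0,"grip": 0.56},{"tx": 0.3,"ty": 0,"tz": -0.2,"spin": 0,"grip": 0.56},{"tx": 0.6,"ty": 0,"tz": -0.2,"spin": 0,"grip": 0.56},{"tx": 0.9,"ty": 0,"tz": -0.2,"spin": 0,"grip": 0.56},{"tx": 1.2,"ty": 0,"tz": -0.2,"spin": 0,"grip": 0.56},{"tx": 1.5,"ty": 0,"tz": -0.2,"spin": 0,"grip": 0.56},{"tx": 1.8,"ty": 0,"tz": -0.2,"spin": 0,"grip": 0.56},{"tx": 2.0,"ty": 0,"tz": -0.2,"spin": 0,"grip": 0.56},{"tx": 2.0,"ty": 0,"tz": -0.2,"spin": 0,"grip": 0.56}]'

```text
time: 5.75
ee_pos: [0.5831, -0.024, 0.2801]
tool_rot: [[-0.284, 0.959, 0.006], [0.959, 0.284, -0.004], [-0.005, 0.004, -1.0]]
wrist_force: [0.9, -9.8, 15.1]
gripper_width: 0.439
grasp_force: 7.6
```

Call:
arm_command --increments '[{"tx": 0.3,"ty": 0,"tz": 0,"spin": 0,"grip": 0.56},{"tx": 0.6,"ty": 0,"tz": 0,"spin": 0,"grip": 0.56},{"tx": 0.9,"ty": 0,"tz": 0,"spin": 0,"grip": 0.56},{"tx": 1.2,"ty": 0,"tz": 0,"spin": 0,"grip": 0.56},{"tx": 1.5,"ty": 0,"tz": 0,"spin": 0,"grip": 0.56},{"tx": 1.7,"ty": 0,"tz": 0,"spin": 0,"grip": 0.56},{"tx": 1.9,"ty": 0,"tz": 0,"spin": 0,"grip": 0.56},{"tx": 2.0,"ty": 0,"tz": 0,"spin": 0,"grip": 0.56},{"tx": 2.0,"ty": 0,"tz": 0,"spin": 0,"grip": 0.56}]'

```text
time: 6.65
ee_pos: [0.5779, -0.0066, 0.2801]
tool_rot: [[-0.283, 0.959, 0.007], [0.959, 0.283, -0.006], [-0.008, 0.005, -1.0]]
wrist_force: [5.0, -15.6, 14.1]
gripper_width: 0.444
grasp_force: 12.1
```

```bash
cat > chk.py <<'E'
from h import *
from workcell import bot
import sys
s=bot.state();m=bot.camera_model("wrist");im,d=bot.read_camera("wrist")
C=np.array([.5875,-.0404,.2955]);R=np.array([[-.2868,.958,0],[.958,.2868,0],[0,0,-1]])
P=cloud(d,m);T=(P-C)@R*1000 # fixed frame of the hover pose: tab face was 17.8, tab 17.8..25.5
print("ee fixed",((s["ee_pos"]-C)@R*1000).round(1),"F",(s["wrist_force"]@R).round(1))
k=(d>0)&(P[...,2]>.130)&(P[...,2]<.143)&(abs(T[...,1]+24.7)<8)&(T[...,0]>15)&(T[...,0]<65)
h=np.histogram(T[k][:,0],bins=np.arange(15,66,2));print([(int(b),int(n)) for n,b in zip(*h) if n])
k=(T[...,0]>45)&(T[...,0]<60)&(abs(T[...,1]-24)<8)&(d>0);print("bar z",np.median(P[k][:,2]))
cv2.imwrite(sys.argv[1],cv2.convertScaleAbs(im[:,:,::-1],alpha=1.3))
E
python3 chk.py pics/w4.png
```

```text
ee fixed [35.1  0.5 15.4] F [-16.3   0.3 -14.1]
[(23, 18), (25, 18), (27, 22), (29, 24), (31, 22), (33, 22), (35, 21), (37, 21), (39, 60), (41, 117), (43, 50), (45, 213), (47, 179), (49, 181), (51, 421), (53, 101)]
bar z 0.17538089834395526
```

View pics/w4.png

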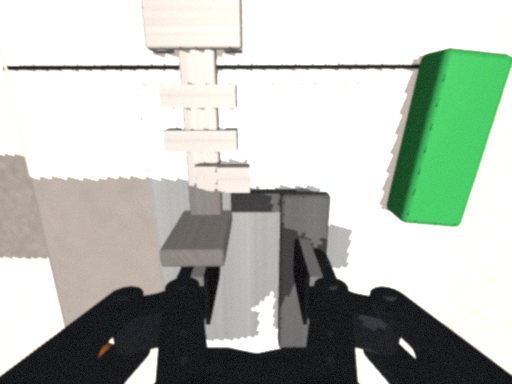

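The tab (200,238) has moved about 28 mm and is near its stop. I'll push a little more until the force rises.

Call:
arm_command --increments '[{"tx": 0.2,"ty": 0,"tz": 0,"spin": 0,"grip": 0.56},{"tx": 0.4,"ty": 0,"tz": 0,"spin": 0,"grip": 0.56},{"tx": 0.5,"ty": 0,"tz": 0,"spin": 0,"grip": 0.56},{"tx": 0.5,"ty": 0,"tz": 0,"spin": 0,"grip": 0.56},{"tx": 0.5,"ty": 0,"tz": 0,"spin": 0,"grip": 0.56}]'

```text
time: 7.2
ee_pos: [0.5774, -0.0056, 0.2801]
tool_rot: [[-0.28, 0.96, 0.009], [0.96, 0.28, -0.01], [-0.013, 0.006, -1.0]]
wrist_force: [11.1, -28.0, 9.7]
gripper_width: 0.442
grasp_force: 17.4
```

```bash
python3 chk.py pics/w5.png
```

```text
ee fixed [36.2  0.3 15.4] F [-29.9   2.6  -9.7]
[(23, 15), (25, 23), (27, 16), (29, 21), (31, 22), (33, 20), (35, 21), (37, 22), (39, 32), (41, 137), (43, 22), (45, 237), (47, 176), (49, 184), (51, 369), (53, 151)]
bar z 0.17429547404282147
```

The force has risen to 30 N with almost no further motion, so the bolt is at its stop. Now I'll unload and lift.

Call:
arm_command --increments '[{"tx": -0.3,"ty": 0,"tz": 0,"spin": 0,"grip": 0.56},{"tx": -0.6,"ty": 0,"tz": 0,"spin": 0,"grip": 0.56},{"tx": -0.9,"ty": 0,"tz": 0,"spin": 0,"grip": 0.56},{"tx": -1.2,"ty": 0,"tz": -0.2,"spin": 0,"grip": 0.56},{"tx": -1.4,"ty": 0,"tz": -0.5,"spin": 0,"grip": 0.56},{"tx": -1.4,"ty": 0,"tz": -1,"spin": 0,"grip": 0.56},{"tx": -1.4,"ty": 0,"tz": -2,"spin": 0,"grip": 0.56},{"tx": -1.4,"ty": 0,"tz": -3.5,"spin": 0,"grip": 0.56},{"tx": -1.4,"ty": 0,"tz": -5.5,"spin": 0,"grip": 0.56},{"tx": -1.4,"ty": 0,"tz": -7.5,"spin": 0,"grip": 0.56},{"tx": -1.4,"ty": 0,"tz": -8,"spin": 0,"grip": 0.56},{"tx": -1.4,"ty": 0,"tz": -8,"spin": 0,"grip": 0.56}]'

```text
time: 8.45
ee_pos: [0.5785, -0.0108, 0.3587]
tool_rot: [[-0.287, 0.958, 0.001], [0.958, 0.287, -0.0], [-0.001, 0.001, -1.0]]
wrist_force: [0.4, -0.3, -0.9]
gripper_width: 0.446
grasp_force: 0.0
```

```bash
python3 chk.py pics/w6.png
```

```text
ee fixed [ 30.9  -0.1 -63.2] F [-0.4  0.3  0.9]
[(43, 2), (45, 73), (47, 75), (49, 75), (51, 143), (53, 7)]
bar z 0.26187450098686726
```

View pics/w6.png

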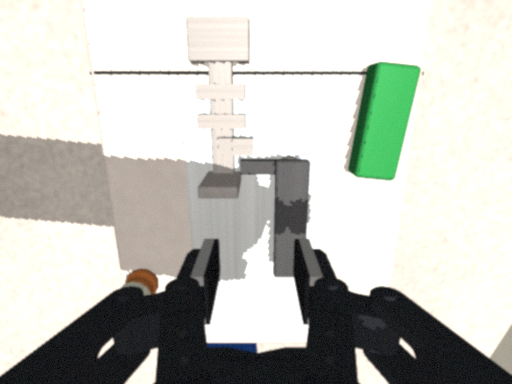

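Run:
```python
from h import *
from workcell import bot
s=bot.state();m=bot.camera_model("wrist");im,d=bot.read_camera("wrist")
P=cloud(d,m);T=(P-s["ee_pos"])@s["tool_rot"]*1000
print("bar z",np.median(P[175:215,283:300,2]))
t=T[(d>0)&(P[...,2]>.13)&(P[...,2]<.143)&(T[...,0]>12)];print("tab x",np.percentile(t[:,0],[3,97]))
k=T[(d>0)&(abs(P[...,2]-.107)<.005)&(abs(T[...,1]+25)<10)&(T[...,0]>80)]
print("keeper x",np.percentile(k[:,0],[3,97]),"vel",abs(s["joint_velocities"]).max())
```

```text
bar z 0.11810132314649244
tab x [14.84151046 22.05792648]
keeper x [ 80.95739157 123.73497212] vel 1.0901843670028557
```

```bash
python3 -c "
from workcell import bot
print(bot.job_done())"
```

```text
the job is handed in; nothing more can be done
None
```

The lid is locked by the final checks: the bolt was pushed against its stop with the catch held down, and on release the press bar sprang fully up (top at z = 0.118 m). I handed the job in at about 8.5 s, but no verdict was returned.

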